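Ratchet the sample carousel round to the reader post

TASK

Bring the sample carousel round so that the steel nose on its rim, in front of the tube, points straight at the tall reader post (not at the short post on the other side). Set the black direction knob of the ratchet under the platter fully over to the side that is needed, then swing the handle back and forth to turn the platter; do not touch the platter or what it carries, leave the mug and the label roll beside it where they stand, and let go at the end.

Things in the scene. Friction and masses are not known exactly. Their poses are not given: they have to be found in the camera images.
- base: fixed grey round foot of the carousel, 176 mm across and 18 mm high. Origin on the table at the carousel's vertical turning axis, z up. Its -x axis (within about 15 degrees of towards the robot) is the handle's middle direction, its +x axis the far side. Spindle, handle and platter all turn about this axis.
- platter: white round platter, 210 mm across, underside 135, top 147 mm above the table, turning with the spindle; carries a lying tube and a small carton, highest point 190 mm, all fixed. Origin on the turning axis at table height, x along the nose. Not to be touched. It overhangs the direction knob: reach that with the tool tilted about 40 degrees, from the handle's end, pointing inward and down.
- nose (a point): tip of the small steel nose (14 mm wide, 8 mm high) on the platter's rim, 120 mm from the turning axis and 141 mm above the table; x points radially outward, z up. At the start it points to the far side.
- spindle (a joint): platter angle, rad, positive counter-clockwise from above, 0 with the nose along the base's +x; range -2.6 to 2.6. 0.5 N m friction, stays where left. The toothed wheel below has 18 teeth: up to 0.36 rad of a stroke is lost before the pawl catches; then the platter turns one to one with the handle and may be stopped anywhere. It stands still on the return stroke.
- handle (a joint): swing of the ratchet handle, rad, positive counter-clockwise from above (grip post moving to the robot's right), 0 along the base's -x; stops at -0.55 and 0.55. About 0.4 N m friction, stays where it is left. The handle is a flat steel bar 26 mm wide, 22 to 36 mm above the table, reaching 200 mm from the axis.
- grip (a point): middle of the handle's upright round black grip post, 24 mm in diameter, from 36 to 100 mm above the table, 180 mm from the turning axis; this point is 75 mm above the table.
- selector (a joint): direction selector on the handle, rad, positive = knob to the robot's right. 0 (start): handle idles. At +0.6 (stop) positive handle strokes drive the platter in the positive sense and negative ones slip; at -0.6 (stop) the reverse. Beyond 0.45 works. 0.05 N m friction (1.5 N at the knob), stays where left. Pivot: upright pin on the handle bar's middle line, 62 mm from the turning axis.
- knob (a point): middle of the selector's upright round black knob, 13 mm in diameter, free from 69 to 109 mm above the table; this point is 90 mm above the table and 34 mm from the selector's pivot, so 96 mm from the turning axis when the selector is in the middle, lying outward of the pivot along the handle.
- reader: tall reader post, fixed: round foot 60 mm across, steel stem, round white head 42 mm across with a dark band; 188 mm tall. Stands about 165 mm from the turning axis, to the left or to the right of the carousel. Origin under the stem on the table.
- stub: short post, fixed: the same foot, 82 mm tall with a small dark cap 22 mm across, on the side opposite to the reader post; not the goal. Origin under the stem on the table.
- mug: loose mug, 93 mm high, on the robot's right in front of the carousel; bystander, origin at its underside.
- label_roll: loose roll of labels, 62 x 58 x 58 mm, right of the carousel; bystander, origin at its underside.
Not all that is in view belongs to the job. Of the things that look like the reader, the middle-sized one is meant.

How it is judged (in metres and radians):
On the way:
1. the direction knob is thrown over (at least 0.4 rad) to the side that turns the nose towards the reader post (((y of reader in the frame of base above 0 m and value of joint selector above 0.4 rad) or (y of reader in the frame of base below 0 m and value of joint selector below -0.4 rad))), for 0.2 s.
At the end, for the whole second after the job is handed in: The nose points at the tall reader post: the line from the turning axis through the nose passes within 12 mm of the post's axis, the post lying ahead of the nose, and the platter is at rest (y of reader in the frame of nose between -0.012 and 0.012 m and x of reader in the frame of nose above 0 m and velocity of joint spindle between -0.05 and 0.05 rad/s); the robot touches nothing.
It fails at once if the robot presses on the platter or on what it carries (more than 2 N) (contact force between any of the fingers, the arm and platter above 2 N).
It fails at once if the mug or the label roll is moved by more than 30 mm (distance of any of mug, label_roll from where it was at the start of the episode above 0.03 m).
It also fails if it takes over 61 s, if anything falls off the work surface, if the arm or the gripper's body presses on something with over 40 N, if the wrist force passes 120 N, or if a joint passes its speed limit or range.

ROBOT

A 7-joint arm with a two-finger parallel gripper is mounted at the origin on a cart in front of the work surface, level with it; the furniture and walls round the work are solid. World frame = base frame: x ahead of the robot, y to its left, z up, the work surface at z = 0. Lengths are in m, angles in degrees, forces in N, time in s.
With the tool pointing down it reaches from about 0.425 to 1.025 m from the base axis. Payload 9.4 kg.
Tool frame: the origin (TCP) lies between the finger pads; the fingertips stand 17 mm ahead of it and the grasp point (between the pads) lies 2 mm behind it; z points along the fingers, y is the line along which they close (so a half turn about z gives the same grasp; the last joint's range is limited). The gripper opens to 85 mm and grips with 20 to 120 N. Pads are 22 mm wide; open, the fingers measure 114 mm over their backs; the gripper's body (76 mm by 85 mm) begins 54 mm behind the grasp point. The pads swing forward as they close: fully open they stand 13 mm farther back than shut.
Start: joints at [61.782, 34.337, -0.143, 91.639, 0.103, 54.024, -4.572], TCP at [0.293, -0.663, 0.248] pointing down, gripper open.
Joint ranges: [-147.43, 147.43], [-19.82, 112.94], [-74.19, 73.91], [6.32, 146.72], [-59.91, 239.91], [6.04, 106.73], [-150.56, 150.56]. Speed limits (degrees/s): [127.2, 127.2, 172.46, 172.46, 180, 180, 180].

INTERFACE

Orientations are given as [roll, pitch, yaw] about the fixed x, y, z axes, in that order (R = Rz(yaw) Ry(pitch) Rx(roll)).
In Python, from cell import arm, vision, nets gives the robot as it stands.
- The arm moves only by the tool servo_tool, never from a script. Its argument "steps" is a list of rows, each a list of 3 entries, a list of its own where there are three numbers: the shift along the tool's x, y, z in mm, then the turn, a rotation vector about the tool's x, y, z in rad, then the opening, from 0 (shut) to 1 (fully open). A call has 1 to 8 rows; each row shifts and turns the commanded pose from where the row before left it, along the tool's axes as they then stand; what a row does not reach is not made up. A row lasts 1/12 s, in which the tool goes at most 41.7 mm and 7.16 degrees, less where a joint would pass 70% of its speed; a pose out of reach is approached as far as the arm can. A call with a gripper value outside its range is refused whole. The fingers move at their own pace and stop on an object; "force" is the grip in N (left out, the last holds). Time passes only in rows, so rows that do not move let the fingers close. It gives the time, the measured TCP pose, the force, the opening and the grip force at its end, in the units of the state.
- arm.get_obs(): the state, without advancing time (a new reading comes with each control period).
- vision.snapshot(name): name is "side" or "top"; returns a dict with "frame" (420x560x3 uint8, red, green, blue), "z_map" (420x560 float32, m along the optical axis (not along the pixel's ray), 0 where there is no reading), "mtx" (3x3 intrinsics, pixels), "k1" (the pictures are not rectified: a ray, as slopes to the right and down, at radius r is drawn at 1 + k1 r^2 times it, then the intrinsics apply), "rvec" (rotation vector, rad) and "tvec" (3), from world to camera coordinates, as OpenCV has them. Camera axes: x right, y down, z forward; pixel columns grow to the right and rows downward; lengths in m; the calibration is good to about 2 mm. A picture is of the moment at which its call begins.
- arm.job_done(): hands the job in; it is judged then, once.
Trained networks look in the newest picture that a camera, given by its name, has taken for a name from the list of things; names that differ only in an ending like _2 or _b are one class to them, and where a whole thing is asked for, a point or a joint stands for the part that bears it (a point fixed in the world has none). Each returns a list of dicts, best first, with "p" (0 to 1); they miss things now and then, are a little off and sometimes report something else, mostly with a low value. They report only what shows in the picture. A call takes as long as a camera call. They do not tell look-alikes from the thing itself.
- nets.silhouettes(camera, name): "mask" (420x560 bool, what is visible of it).
- nets.mark_of(camera, name): "point" ([x, y, z] in m, in the coordinates of the camera as it stood for that picture, good to about 4 mm: a listed point, or the origin of a listed thing).
The state is a dict: "time_s": time; "qpos": joint angles; "dq": joint speeds; "joint_torque": joint torques, N m; "position": TCP position; "tool_rot": TCP orientation; "force": force on the tool from outside, world axes, zero at the start; "ft_torque": the same for the moment, N m; "width": finger opening in m; "gripper_force": force on a finger pad.
Only numpy, scipy, OpenCV 4.12 (cv2) and the standard library are available. Lean on these libraries where they do the work, as an engineer would, in place of code of your own. Each camera call takes 0.05 s, during which the arm holds its last target. There are 200 camera calls.

## Working session

There is one attempt and no reset: what is moved stays moved. The work goes in short steps, Python scripts to look and compute and a tool call to move; the robot and the scene stay as the last step left them, time stands still between calls to the robot, and variables do not carry over. Pictures are saved under pics/ and viewed, at most 10 in all, crops included, and the job is handed in when it is done.

Besides the shell and the picture viewer there is one more tool, called after "Call:" by a JSON object that holds its "name" and its "arguments". servo_tool: Moves the arm, as the interface text tells. Its arguments: {"type":"object","properties":{"steps":{"type":"array","items":{"type":"array"}},"force":{"type":"number"}},"required":["steps"]}

```bash
mkdir -p pics; cat > h.py <<'E'
import numpy as np, cv2
from cell import arm, vision, nets
from scipy.spatial.transform import Rotation as R
def w(s,p):
    M=cv2.Rodrigues(np.array(s['rvec'],float))[0]
    return M.T@(np.array(p)-np.array(s['tvec']).ravel())
def px(s,p):
    M=cv2.Rodrigues(np.array(s['rvec'],float))[0]
    c=M@np.array(p)+np.array(s['tvec']).ravel(); u=c[:2]/c[2]; u=u*(1+s['k1']*(u@u)); return (s['mtx']@np.r_[u,1])[:2]
def save(s,n): cv2.imwrite('pics/'+n,cv2.cvtColor(s['frame'],cv2.COLOR_RGB2BGR))
def marks(cam,names):
    s=vision.snapshot(cam)
    for n in names:
        for d in nets.mark_of(cam,n)[:4]:
            p=w(s,d['point']); print(cam,n,round(d['p'],2),p.round(3),px(s,p).round(0))
    return s
E
python3 - <<'E'
from h import *
for c in('top','side'):
    s=marks(c,['base','platter','nose','grip','knob','reader','stub','mug','label_roll']); save(s,c+'0.png')
print(arm.get_obs())
E
```

```text
top base 0.73 [0.609 0.16  0.004] [265. 214.]
top platter 0.67 [ 0.594 -0.011 -0.001] [309. 201.]
top nose 0.98 [0.728 0.154 0.144] [251. 163.]
top grip 0.6 [0.43  0.193 0.075] [279. 244.]
top knob 0.57 [0.514 0.18  0.094] [271. 220.]
top reader 0.9 [ 0.596 -0.013  0.001] [310. 201.]
top reader 0.8 [ 0.299 -0.235  0.004] [409. 239.]
top reader 0.68 [0.396 0.018 0.002] [330. 245.]
top stub 0.62 [0.641 0.311 0.002] [221. 222.]
top mug 0.89 [ 0.409 -0.136 -0.001] [367. 226.]
top mug 0.65 [0.64  0.307 0.002] [222. 222.]
top label_roll 0.94 [ 0.554 -0.148  0.001] [347. 196.]
side base 0.73 [ 0.607  0.157 -0.003] [248. 244.]
side platter 0.21 [0.434 0.197 0.079] [310. 235.]
side nose 0.8 [0.723 0.151 0.143] [202. 205.]
side grip 0.89 [0.431 0.198 0.076] [311. 236.]
side grip 0.54 [0.726 0.155 0.142] [201. 206.]
side knob 0.63 [0.519 0.177 0.092] [278. 226.]
side reader 0.78 [ 0.299 -0.231  0.003] [344. 162.]
side reader 0.51 [0.395 0.019 0.   ] [320. 211.]
side stub 0.83 [0.64  0.312 0.001] [232. 286.]
side mug 0.85 [ 0.406 -0.136 -0.006] [314. 181.]
side label_roll 0.79 [ 0.556 -0.145 -0.003] [269. 178.]
{'time_s': 1.0, 'qpos': array([61.78319993, 34.3356746 , -0.14304465, 91.63974906,  0.10318494,
       54.0234039 , -4.57257673]), 'dq': array([ 0.02268911,  0.00092769, -0.07768184, -0.04781243, -0.09507161,
       -0.01588973, -0.12223911]), 'joint_torque': array([ 6.57980818e-04, -7.76231003e+01,  1.56384654e+00, -2.58377784e+01,
        1.24113041e-02,  2.30643345e-03, -1.71679631e-05]), 'position': array([ 0.29281778, -0.66323231,  0.24829056]), 'tool_rot': array([1.79998482e+02, 2.70924002e-03, 2.38229568e+01]), 'force': array([-0.71411055, -0.86609785,  0.19012972]), 'ft_torque': array([-0.01559267,  0.01074399,  0.04291359]), 'gripper_force': 0.0, 'width': 0.08544657945613975}
```

```bash
python3 - <<'E'
import cv2,numpy as np
a=cv2.imread('pics/top0.png');b=cv2.imread('pics/side0.png')
a=a[110:290,180:430];b=b[110:320,160:390]
a=cv2.resize(a,(400,600*0+300));b=cv2.resize(b,(400,300)) if 0 else cv2.resize(b,(400,365))
cv2.imwrite('pics/c0.png',cv2.resize(a,(780,562)));cv2.imwrite('pics/c1.png',cv2.resize(b,(650,593)))
E
```

```text
(no output)
```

View pics/c0.png

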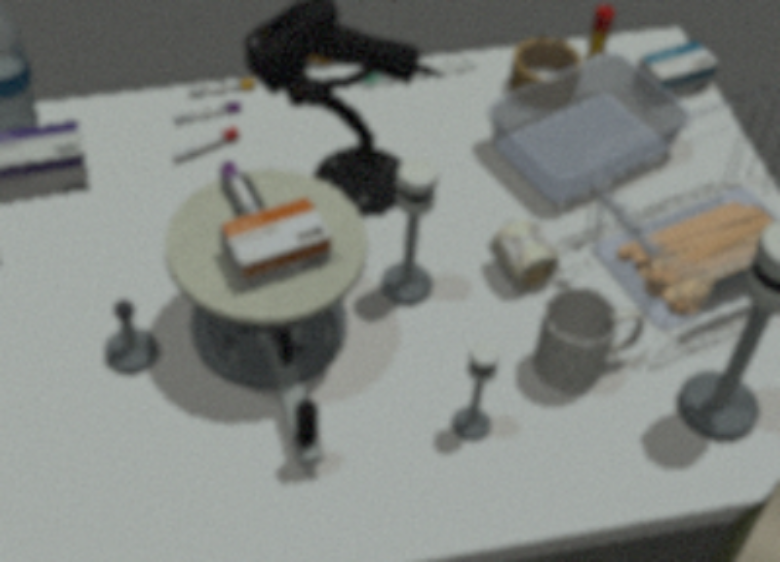

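View pics/c1.png

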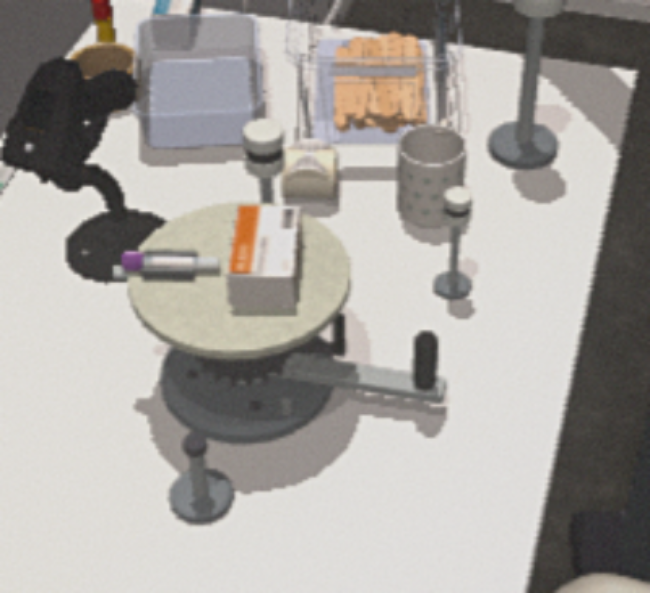

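Reader candidates in the top crop are the middle-sized post at (410,285), world (0.596,-0.013), the small one at (475,425) and the big one at (720,400). The middle one is meant: it stands 171 mm from the axis on the right. The stub is at (130,350). So the platter must turn by about -1.59 rad, with the selector at -0.6 (knob to the left).

```bash
cat >> h.py <<'E'
AX=np.array([.608,.1585])
H0=np.arctan2(.196-AX[1],.4305-AX[0])
def tool(tilt,ang=H0):
    "tool pointing inward+down; y tangential; ang = world azimuth of handle"
    h=np.array([np.cos(ang),np.sin(ang),0]); t=np.radians(tilt)
    z=-h*np.sin(t)-np.array([0,0,np.cos(t)]); y=np.cross(h,[0,0,1]);y=-y  # towards -y world
    return np.c_[np.cross(y,z),y,z]
def plan(P,Rt,n,p0=None,R0=None):
    o=arm.get_obs()
    if p0 is None: p0=np.array(o['position'])
    if R0 is None: R0=R.from_euler('xyz',o['tool_rot'],degrees=True).as_matrix()
    r=R.from_matrix(R0.T@Rt).as_rotvec()/n
    S=sum(R.from_rotvec(k*r).as_matrix() for k in range(n))
    d=np.linalg.solve(S,R0.T@(np.array(P)-p0))*1000
    print(n,'x',d.round(1).tolist(),r.round(4).tolist(), '|d|',np.linalg.norm(d).round(1))
E
python3 - <<'E'
from h import *
T=tool(45); print(T.round(2))
k=np.array([.515,.178,.093])
P=k-.005*T[:,2]; pre=P-.1*T[:,2]; print(P,pre)
w1=np.array([.45,-.35,.42])
o=arm.get_obs();R0=R.from_euler('xyz',o['tool_rot'],degrees=True).as_matrix()
plan(w1,R0,16); 
w2=pre+[0,0,.12]; plan(w2,T,18,w1,R0); plan(pre,T,4,w2,T)
E
```

```text
[[ 0.69 -0.21  0.69]
 [-0.15 -0.98 -0.15]
 [ 0.71  0.   -0.71]]
[0.51154082 0.17873081 0.09653553] [0.44235726 0.19334706 0.16724621]
16 x [16.9, -13.9, -10.7] [0.0, 0.0, 0.0] |d| 24.4
18 x [0.9, -31.1, 7.1] [-0.0136, 0.0422, 0.0328] |d| 31.9
4 x [-21.2, 0.0, 21.2] [0.0, 0.0, 0.0] |d| 30.0
```

Call:
{"name": "servo_tool", "arguments": {"steps": [[[34,-28,-21],[0,0,0],0.5],[[34,-28,-21],[0,0,0],0.5],[[34,-28,-21],[0,0,0],0.5],[[34,-28,-21],[0,0,0],0.5],[[0,-28,-21],[0,0,0],0.5],[[34,-28,-21],[0,0,0],0.5],[[34,-28,-21],[0,0,0],0.5],[[34,-28,-21],[0,0,0],0.5]]}}

```text
time_s: 1.67
position: [0.3999, -0.4009, 0.396]
tool_rot: [180.0, -0.0, 23.8]
force: [1.7, -0.1, -0.3]
width: 0.0429
gripper_force: 0.0
```

```bash
python3 - <<'E'
from h import *
T=tool(45); P=np.array([.515,.178,.093])-.105*T[:,2]+[0,0,.12]
plan(P,T,16)
E
```

```text
16 x [5.1, -37.6, 7.7] [-0.0152, 0.0474, 0.0369] |d| 38.7
```

Call:
{"name": "servo_tool", "arguments": {"steps": [[[5,-37,7],[-0.015,0.047,0.037],0.5],[[5,-37,7],[-0.015,0.047,0.037],0.5],[[5,-37,7],[-0.015,0.047,0.037],0.5],[[5,-37,7],[-0.015,0.047,0.037],0.5],[[5,-37,7],[-0.015,0.047,0.037],0.5],[[5,-37,7],[-0.015,0.047,0.037],0.5],[[5,-37,7],[-0.015,0.047,0.037],0.5],[[5,-37,7],[-0.015,0.047,0.037],0.5]]}}

```text
time_s: 2.33
position: [0.3641, -0.1067, 0.336]
tool_rot: [176.2, -22.4, 7.2]
force: [1.0, 0.8, 0.7]
width: 0.0428
gripper_force: 0.0
```

Call:
{"name": "servo_tool", "arguments": {"steps": [[[5,-37,7],[-0.015,0.047,0.037],0.5],[[5,-37,7],[-0.015,0.047,0.037],0.5],[[5,-37,7],[-0.015,0.047,0.037],0.5],[[5,-37,7],[-0.015,0.047,0.037],0.5],[[5,-37,7],[-0.015,0.047,0.037],0.5],[[5,-37,7],[-0.015,0.047,0.037],0.5],[[5,-37,7],[-0.015,0.047,0.037],0.5],[[5,-37,7],[-0.015,0.047,0.037],0.5]]}}

```text
time_s: 3.0
position: [0.3803, 0.0119, 0.321]
tool_rot: [174.4, -31.4, -0.8]
force: [1.0, -1.2, -0.3]
width: 0.0424
gripper_force: 0.0
```

```bash
python3 - <<'E'
from h import *
T=tool(45); P=np.array([.515,.178,.093])-.105*T[:,2]
plan(P,T,8); print(arm.get_obs()['qpos'].round(0))
E
```

```text
8 x [-7.2, -24.5, 17.3] [-0.0031, 0.0286, 0.0206] |d| 30.8
[  57.   -6.  -71.  144.   41.   12. -145.]
```

```bash
python3 - <<'E'
from h import *
R0=R.from_euler('xyz',[180,0,23.8],degrees=True).as_matrix()
plan([.45,-.35,.40],R0,16); 
E
```

```text
16 x [1.5, 23.6, -3.1] [0.0132, -0.0325, -0.0278] |d| 23.9
```

Call:
{"name": "servo_tool", "arguments": {"steps": [[[2,24,-3],[0.013,-0.033,-0.028],0.5],[[2,24,-3],[0.013,-0.033,-0.028],0.5],[[2,24,-3],[0.013,-0.033,-0.028],0.5],[[2,24,-3],[0.013,-0.033,-0.028],0.5],[[2,24,-3],[0.013,-0.033,-0.028],0.5],[[2,24,-3],[0.013,-0.033,-0.028],0.5],[[2,24,-3],[0.013,-0.033,-0.028],0.5],[[2,24,-3],[0.013,-0.033,-0.028],0.5]]}}

```text
time_s: 3.67
position: [0.3839, -0.1305, 0.3574]
tool_rot: [173.9, -19.2, 8.5]
force: [-0.2, 0.2, 0.6]
width: 0.0426
gripper_force: 0.0
```

Call:
{"name": "servo_tool", "arguments": {"steps": [[[2,24,-3],[0.013,-0.033,-0.028],0.5],[[2,24,-3],[0.013,-0.033,-0.028],0.5],[[2,24,-3],[0.013,-0.033,-0.028],0.5],[[2,24,-3],[0.013,-0.033,-0.028],0.5],[[2,24,-3],[0.013,-0.033,-0.028],0.5],[[2,24,-3],[0.013,-0.033,-0.028],0.5],[[2,24,-3],[0.013,-0.033,-0.028],0.5],[[2,24,-3],[0.013,-0.033,-0.028],0.5]]}}

```text
time_s: 4.33
position: [0.435, -0.3132, 0.3993]
tool_rot: [177.6, -3.1, 20.2]
force: [0.4, 0.9, 1.0]
width: 0.0426
gripper_force: 0.0
```

```bash
python3 - <<'E'
from h import *
o=arm.get_obs();print(o['qpos'].round(1),o['position'],o['tool_rot'])
T=tool(0); plan([.54,-.15,.38],T,8); plan([.53,.19,.36],T,16)
E
```

```text
[ 36.7  11.3  -7.9 107.    0.9  57.9 -41.3] [ 0.43499112 -0.31323176  0.39931313] [177.6002671   -3.10935638  20.23692373]
8 x [15.3, -19.2, 2.5] [0.0032, -0.0081, 0.07] |d| 24.7
16 x [8.8, -31.2, 2.1] [0.0016, -0.004, 0.035] |d| 32.5
```

```bash
cat >> h.py <<'E'
_t=tool
def tool(tilt,ang=H0): return _t(tilt,ang)@np.diag([-1,-1,1.])
E
python3 - <<'E'
from h import *
T=tool(0); Y=R.from_euler('xyz',[180,0,95],degrees=True).as_matrix()
print(T.round(2))
plan([.53,-.10,.38],Y,15); plan([.53,.17,.34],T,15,[.53,-.10,.38],Y)
E
```

```text
[[-0.98  0.21  0.  ]
 [ 0.21  0.98  0.  ]
 [ 0.    0.   -1.  ]]
15 x [16.4, -3.2, 1.6] [0.0047, -0.0013, -0.087] |d| 16.8
15 x [15.0, 12.2, 2.7] [0.0, 0.0, -0.085] |d| 19.5
```

Call:
{"name": "servo_tool", "arguments": {"steps": [[[17,-3,1],[0.005,-0.001,-0.09],0.5],[[17,-3,1],[0.005,-0.001,-0.09],0.5],[[17,-3,1],[0.005,-0.001,-0.09],0.5],[[17,-3,1],[0.005,-0.001,-0.09],0.5],[[17,-3,1],[0.005,-0.001,-0.09],0.5],[[17,-3,1],[0.005,-0.001,-0.09],0.5],[[17,-3,1],[0.005,-0.001,-0.09],0.5],[[17,-3,1],[0.005,-0.001,-0.09],0.5]]}}

```text
time_s: 5.0
position: [0.5259, -0.2106, 0.3953]
tool_rot: [178.3, -1.2, 61.7]
force: [0.0, -0.3, 0.1]
width: 0.0428
gripper_force: 0.0
```

Call:
{"name": "servo_tool", "arguments": {"steps": [[[17,-3,1],[0.005,-0.001,-0.09],0.5],[[17,-3,1],[0.005,-0.001,-0.09],0.5],[[17,-3,1],[0.005,-0.001,-0.09],0.5],[[17,-3,1],[0.005,-0.001,-0.09],0.5],[[17,-3,1],[0.005,-0.001,-0.09],0.5],[[17,-3,1],[0.005,-0.001,-0.09],0.5],[[17,-3,1],[0.005,-0.001,-0.09],0.5],[[17,3,1],[0,0,-0.09],0.5]]}}

```text
time_s: 5.67
position: [0.5321, -0.0744, 0.3885]
tool_rot: [180.0, -0.2, 102.9]
force: [-0.9, -0.7, -0.1]
width: 0.0427
gripper_force: 0.0
```

```bash
python3 - <<'E'
from h import *
o=arm.get_obs();print(o['qpos'].round(1),o['position'],o['tool_rot'])
T=tool(0); plan([.53,.19,.36],T,15)
E
```

```text
[ 25.2  15.4 -29.6 104.6   8.3  62.2   5.5] [ 0.5320646  -0.07439823  0.38845418] [179.96620428  -0.19229643 102.92848518]
15 x [13.6, 12.7, 1.9] [0.0002, -0.0002, -0.0758] |d| 18.7
```

Call:
{"name": "servo_tool", "arguments": {"steps": [[[13.5,12.5,2],[0,0,-0.076],0.5],[[13.5,12.5,2],[0,0,-0.076],0.5],[[13.5,12.5,2],[0,0,-0.076],0.5],[[13.5,12.5,2],[0,0,-0.076],0.5],[[13.5,12.5,2],[0,0,-0.076],0.5],[[13.5,12.5,2],[0,0,-0.076],0.5],[[13.5,12.5,2],[0,0,-0.076],0.5],[[13.5,12.5,2],[0,0,-0.076],0.5]]}}

```text
time_s: 6.33
position: [0.5701, 0.0658, 0.3728]
tool_rot: [179.8, -0.1, 137.7]
force: [0.7, -0.1, 0.8]
width: 0.0429
gripper_force: 0.0
```

Call:
{"name": "servo_tool", "arguments": {"steps": [[[13.5,12.5,2],[0,0,-0.076],0.5],[[13.5,12.5,2],[0,0,-0.076],0.5],[[13.5,12.5,2],[0,0,-0.076],0.5],[[13.5,12.5,2],[0,0,-0.076],0.5],[[13.5,12.5,2],[0,0,-0.076],0.5],[[13.5,12.5,2],[0,0,-0.076],0.5],[[13.5,12.5,2],[0,0,-0.076],0.5]]}}

```text
time_s: 6.92
position: [0.5308, 0.1871, 0.3594]
tool_rot: [179.8, -0.0, 168.2]
force: [0.9, -0.3, -0.3]
width: 0.0431
gripper_force: 0.0
```

```bash
python3 - <<'E'
from h import *
o=arm.get_obs();print(o['qpos'].round(1),o['position'],o['tool_rot'])
T=tool(45); P=np.array([.515,.178,.093])-.10*T[:,2]
plan(P,T,12)
E
```

```text
[  9.3  22.3 -47.5 103.5  18.3  62.1  33.5] [0.53078521 0.18708432 0.35936199] [ 1.79771579e+02 -1.88783475e-02  1.68197387e+02]
12 x [12.6, -1.0, 13.1] [0.0004, -0.0655, 0.0] |d| 18.2
```

Call:
{"name": "servo_tool", "arguments": {"steps": [[[12.5,-1,13],[0,-0.065,0],0.5],[[12.5,-1,13],[0,-0.065,0],0.5],[[12.5,-1,13],[0,-0.065,0],0.5],[[12.5,-1,13],[0,-0.065,0],0.5],[[12.5,-1,13],[0,-0.065,0],0.5],[[12.5,-1,13],[0,-0.065,0],0.5]]}}

```text
time_s: 7.42
position: [0.4701, 0.1932, 0.2724]
tool_rot: [179.7, 22.1, 167.9]
force: [1.0, 0.6, -1.1]
width: 0.0432
gripper_force: 0.0
```

Call:
{"name": "servo_tool", "arguments": {"steps": [[[12.5,-1,13],[0,-0.065,0],0.5],[[12.5,-1,13],[0,-0.065,0],0.5],[[12.5,-1,13],[0,-0.065,0],0.5],[[12.5,-1,13],[0,-0.065,0],0.5],[[12.5,-1,13],[0,-0.065,0],0.5],[[12.5,-1,13],[0,-0.065,0],0.5]]}}

```text
time_s: 7.92
position: [0.4498, 0.1898, 0.1892]
tool_rot: [-179.5, 40.0, 167.8]
force: [0.9, -1.5, 0.4]
width: 0.0427
gripper_force: 0.0
```

```bash
python3 - <<'E'
from h import *
o=arm.get_obs();print(o['qpos'].round(1),o['position'],o['tool_rot'])
T=tool(45); k=np.array([.515,.178,.093]);z=T[:,2]
plan(k-.10*z,T,4)
plan(k-.005*z,T,6,k-.10*z,T)
for c in('side','top'): s=marks(c,['knob','grip','base'])
save(s,'top1.png')
s=vision.snapshot('side');save(s,'side1.png')
a=s['frame'][150:300,180:380,::-1];cv2.imwrite('pics/c2.png',cv2.resize(a,(800,600)))
E
```

```text
[-29.5  28.  -30.9 145.   97.6  51.2 -70.6] [0.44981736 0.18983498 0.18917207] [-179.49570064   39.98532306  167.7963801 ]
4 x [5.1, 0.5, 4.0] [-0.003, -0.0219, -0.0008] |d| 6.5
6 x [0.0, -0.0, 15.8] [0.0, 0.0, 0.0] |d| 15.8
side knob 0.46 [0.512 0.178 0.091] [281. 226.]
side grip 0.74 [0.432 0.199 0.079] [310. 235.]
side base 0.57 [ 0.609  0.158 -0.005] [247. 245.]
top grip 0.78 [0.432 0.192 0.075] [279. 244.]
top base 0.84 [0.612 0.159 0.004] [265. 213.]
```

View pics/c2.png

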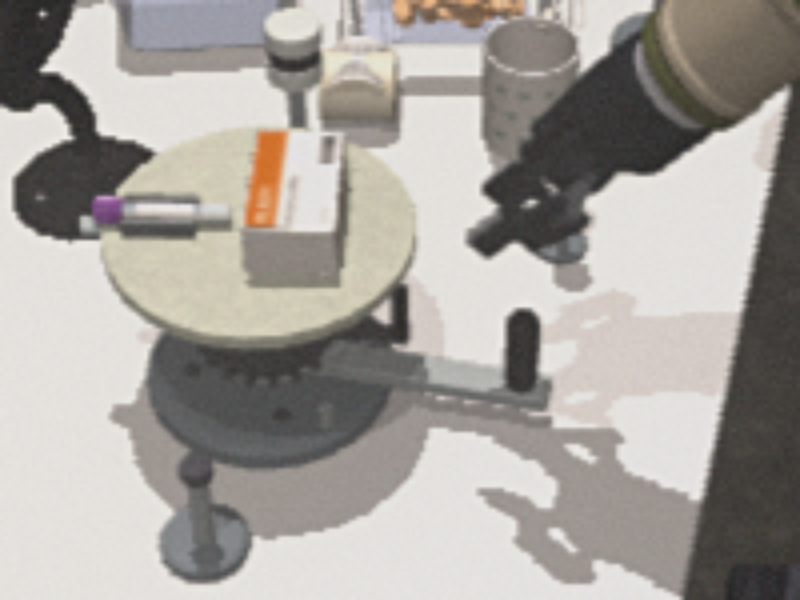

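```bash
python3 - <<'E'
from h import *
T=tool(41); k=np.array([.515,.178,.093]);z=T[:,2]
plan(k-.07*z,T,4); plan(k-.005*z,T,5,k-.07*z,T)
E
```

```text
4 x [3.3, 0.9, 11.5] [-0.004, -0.0053, -0.0008] |d| 12.0
5 x [-0.0, 0.0, 13.0] [0.0, 0.0, 0.0] |d| 13.0
```

Call:
{"name": "servo_tool", "arguments": {"steps": [[[3.3,1,11.5],[-0.004,-0.005,0],0.5],[[3.3,1,11.5],[-0.004,-0.005,0],0.5],[[3.3,1,11.5],[-0.004,-0.005,0],0.5],[[3.3,1,11.5],[-0.004,-0.005,0],0.5],[[0,0,0],[0,0,0],0.5]]}}

```text
time_s: 8.78
position: [0.47, 0.1877, 0.1437]
tool_rot: [180.0, 40.8, 167.9]
force: [-0.4, 0.8, 0.3]
width: 0.0425
gripper_force: 0.0
```

```bash
python3 - <<'E'
from h import *
o=arm.get_obs();print(o['qpos'].round(1),o['position'],o['tool_rot'])
T=tool(41); k=np.array([.515,.178,.093]);z=T[:,2]
plan(k-.035*z,T,3); plan(k-.005*z,T,6)
E
```

```text
[-27.6  36.1 -31.7 145.9 106.8  57.  -78.9] [0.47002361 0.18767222 0.14368905] [179.99309405  40.832328   167.91864963]
3 x [-0.5, -0.0, 11.1] [-0.0005, -0.001, -0.0007] |d| 11.2
6 x [-0.3, -0.0, 10.6] [-0.0003, -0.0005, -0.0003] |d| 10.6
```

Call:
{"name": "servo_tool", "arguments": {"steps": [[[0,0,11],[0,0,0],0.5],[[0,0,11],[0,0,0],0.5],[[0,0,11],[0,0,0],0.5],[[0,0,10],[0,0,0],0.5],[[0,0,10],[0,0,0],0.5],[[0,0,10],[0,0,0],0.5],[[0,0,0],[0,0,0],0.5]]}}

```text
time_s: 9.37
position: [0.5106, 0.1791, 0.0959]
tool_rot: [180.0, 40.9, 167.9]
force: [0.1, -0.3, -0.5]
width: 0.0421
gripper_force: 0.0
```

Call:
{"name": "servo_tool", "arguments": {"steps": [[[0,0,0],[0,0,0],0],[[0,0,0],[0,0,0],0],[[0,0,0],[0,0,0],0],[[0,0,0],[0,0,0],0]], "force": 20}}

```text
time_s: 9.7
position: [0.5092, 0.1798, 0.0971]
tool_rot: [180.0, 40.9, 168.0]
force: [-1.0, -0.1, 0.4]
width: 0.0121
gripper_force: 21.1
```

```bash
python3 - <<'E'
from h import *
o=arm.get_obs();print(o['qpos'].round(1),o['position'],o['tool_rot'],o['width'])
s=vision.snapshot('side')
a=s['frame'][150:300,180:380,::-1];cv2.imwrite('pics/c3.png',cv2.resize(a,(800,600)))
E
```

```text
[-23.8  43.1 -29.7 143.7 115.3  59.7 -81. ] [0.5092038  0.17978802 0.09713648] [179.96156243  40.85233786 168.02198308] 0.012104129498631978
```

View pics/c3.png

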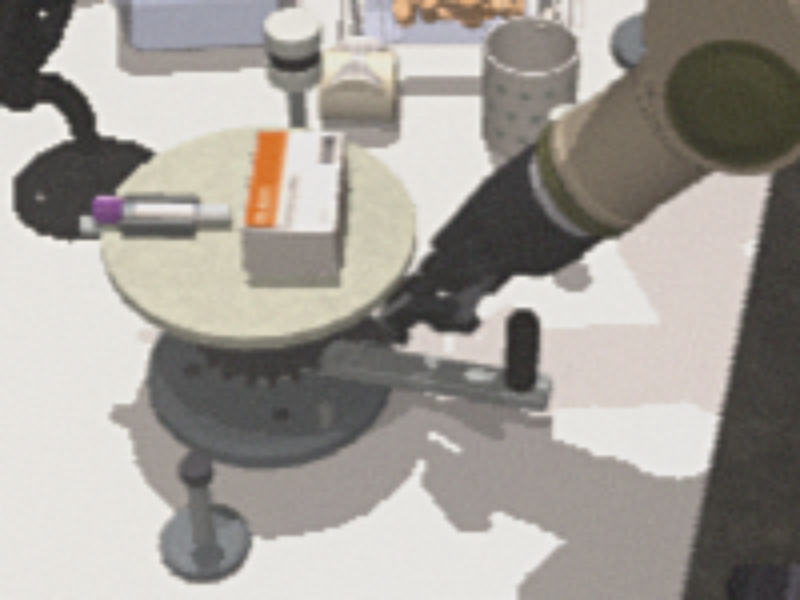

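Image: the fingers hold the knob at crop (385,320), clear of the platter. Next I swing the knob left.

Call:
{"name": "servo_tool", "arguments": {"steps": [[[0,4,0],[0,0,0],0],[[-0.5,4,0.5],[0,0,0],0],[[-1,4,1],[0,0,0],0],[[-1.5,4,1.2],[0,0,0],0],[[-1.5,4,1.2],[0,0,0],0],[[0,2,0],[0,0,0],0],[[0,0,0],[0,0,0],0]]}}

```text
time_s: 10.33
position: [0.5197, 0.1989, 0.0971]
tool_rot: [-179.9, 40.9, 168.0]
force: [-1.2, -4.3, 2.3]
width: 0.0119
gripper_force: 22.3
```

```bash
python3 - <<'E'
from h import *
o=arm.get_obs();print(o['qpos'].round(1),o['position'],o['force'],o['width'])
marks('side',['grip','knob']); marks('top',['grip','knob'])
E
```

```text
[-25.   43.  -29.3 141.1 113.1  58.4 -78.6] [0.51973222 0.198923   0.09705126] [-1.19572891 -4.27144913  2.26044092] 0.011940604338353592
side grip 0.96 [0.436 0.216 0.077] [309. 241.]
side knob 0.61 [0.525 0.198 0.088] [276. 233.]
top grip 0.56 [0.437 0.215 0.075] [271. 245.]
```

Gripping tightly locked the knob's rotation, so the handle moved along (selector about -0.3). I'll loosen the grip and push with one finger.

Call:
{"name": "servo_tool", "arguments": {"steps": [[[0,0,0],[0,0,0],0.25],[[0,0,0],[0,0,0],0.25],[[0,3,0],[0,0,0],0.25],[[-0.5,3,0.4],[0,0,0],0.25],[[-0.5,3,0.4],[0,0,0],0.25],[[-0.5,3,0.4],[0,0,0],0.25],[[-0.5,3,0.4],[0,0,0],0.25],[[0,3,0],[0,0,0],0.25]]}}

```text
time_s: 11.3
position: [0.5268, 0.2153, 0.097]
tool_rot: [-179.9, 40.9, 167.9]
force: [3.9, -8.4, -1.8]
width: 0.0211
gripper_force: 3.4
```

```bash
cat >> h.py <<'E'
def st(cams=('side','top')):
    o=arm.get_obs();print(o['time_s'],o['qpos'].round(1),o['position'].round(4),o['tool_rot'].round(1),o['force'].round(1),o['width'])
    ax=np.array([.609,.1585])
    for c in cams:
        s=vision.snapshot(c)
        for n in('grip','knob','nose'):
            for d in nets.mark_of(c,n)[:1]:
                p=w(s,d['point']);v=p[:2]-ax;print(c,n,round(d['p'],2),p.round(3),'r',np.hypot(*v).round(3),'ang',np.degrees(np.arctan2(v[1],v[0])).round(1))
    return s
E
python3 -c "
from h import *
st()"
```

```text
11.3 [-26.   43.  -29.1 139.  111.3  57.7 -76.8] [0.5268 0.2153 0.097 ] [-179.9   40.9  167.9] [ 3.9 -8.4 -1.8] 0.02106850054021898
side grip 0.85 [0.444 0.226 0.079] r 0.179 ang 157.7
side knob 0.7 [0.532 0.21  0.09 ] r 0.092 ang 146.3
side nose 0.94 [0.726 0.153 0.142] r 0.117 ang -2.7
top grip 0.47 [0.442 0.227 0.074] r 0.181 ang 157.7
top nose 0.73 [0.725 0.155 0.143] r 0.116 ang -1.7
```

Call:
{"name": "servo_tool", "arguments": {"steps": [[[0,-3,0],[0,0,0],0.5],[[0,-3,0],[0,0,0],0.5],[[0,0,0],[0,0,0],0.5],[[0,0,-12],[0,0,0],0.5],[[0,0,-15],[0,0,0],0.5],[[0,0,-15],[0,0,0],0.5],[[0,0,-15],[0,0,0],0.5],[[0,0,-15],[0,0,0],0.5]]}}

```text
time_s: 12.37
position: [0.4782, 0.2215, 0.1518]
tool_rot: [179.9, 40.8, 168.0]
force: [0.6, 0.4, 0.9]
width: 0.0429
gripper_force: 0.0
```

```bash
python3 - <<'E'
from h import *
st()
T=tool(8,np.radians(157.7)); g=np.array([.443,.2265,.078])
plan(g+[-.005,.002,.11],T,8); plan(g,T,6,g+[-.005,.002,.11],T)
E
```

```text
12.3667 [-29.7  35.1 -31.4 142.  102.3  55.5 -74.2] [0.4782 0.2215 0.1518] [179.9  40.8 168. ] [0.6 0.4 0.9] 0.04291884753653593
side grip 0.87 [0.444 0.233 0.075] r 0.181 ang 155.9
side knob 0.71 [0.536 0.211 0.09 ] r 0.09 ang 144.1
side nose 0.87 [0.722 0.156 0.141] r 0.113 ang -1.4
top grip 0.47 [0.444 0.23  0.078] r 0.18 ang 156.5
top nose 0.63 [0.726 0.152 0.142] r 0.117 ang -3.1
8 x [2.6, -0.4, -6.6] [0.0094, 0.0714, 0.0207] |d| 7.1
6 x [1.7, 0.0, 18.3] [0.0, 0.0, 0.0] |d| 18.4
```

```bash
python3 - <<'E'
from h import *
T=tool(8,np.radians(156.5)); g=np.array([.4445,.231,.078])
plan(g+[-.005,.002,.11],T,8); plan(g,T,6,g+[-.005,.002,.11],T)
E
```

```text
8 x [2.6, 0.1, -6.6] [0.0105, 0.0714, 0.0231] |d| 7.1
6 x [1.7, 0.0, 18.3] [0.0, 0.0, 0.0] |d| 18.4
```

Call:
{"name": "servo_tool", "arguments": {"steps": [[[0,0,-20],[0,0,0],0.6],[[3,0,-6.6],[0.011,0.071,0.023],0.6],[[3,0,-6.6],[0.011,0.071,0.023],0.6],[[3,0,-6.6],[0.011,0.071,0.023],0.6],[[3,0,-6.6],[0.011,0.071,0.023],0.6],[[3,0,-6.6],[0.011,0.071,0.023],0.6],[[3,0,-6.6],[0.011,0.071,0.023],0.6],[[3,0,-6.6],[0.011,0.071,0.023],0.6]]}}

```text
time_s: 13.43
position: [0.4272, 0.2347, 0.197]
tool_rot: [179.8, 12.1, 157.8]
force: [-0.1, -0.2, 0.8]
width: 0.0511
gripper_force: 0.0
```

```bash
python3 - <<'E'
from h import *
o=arm.get_obs();print(o['time_s'],o['qpos'].round(1),o['position'].round(4),o['tool_rot'].round(1))
T=tool(8,np.radians(156.5)); g=np.array([.4445,.231,.078])
plan(g+[-.003,.001,.05],T,6); plan(g,T,4,g+[-.003,.001,.05],T)
E
```

```text
13.4333 [-13.6  24.9 -38.4 128.5  47.6  37.1 -21.1] [0.4272 0.2347 0.197 ] [179.8  12.1 157.8]
6 x [-0.3, 0.5, 11.7] [0.0014, 0.0118, 0.0038] |d| 11.7
4 x [1.0, 0.1, 12.5] [0.0, 0.0, 0.0] |d| 12.5
```

Call:
{"name": "servo_tool", "arguments": {"steps": [[[-0.3,0.5,12],[0.001,0.012,0.004],0.6],[[-0.3,0.5,12],[0.001,0.012,0.004],0.6],[[-0.3,0.5,12],[0.001,0.012,0.004],0.6],[[-0.3,0.5,12],[0.001,0.012,0.004],0.6],[[-0.3,0.5,12],[0.001,0.012,0.004],0.6],[[-0.3,0.5,12],[0.001,0.012,0.004],0.6]]}}

```text
time_s: 13.93
position: [0.4421, 0.2317, 0.1244]
tool_rot: [180.0, 8.1, 156.5]
force: [0.7, 0.3, -0.1]
width: 0.0511
gripper_force: 0.0
```

Call:
{"name": "servo_tool", "arguments": {"steps": [[[1,0,12],[0,0,0],0.6],[[1,0,12],[0,0,0],0.6],[[1,0,12],[0,0,0],0.6],[[1,0,12],[0,0,0],0.6],[[0,0,0],[0,0,0],0.6],[[0,0,0],[0,0,0],0],[[0,0,0],[0,0,0],0],[[0,0,0],[0,0,0],0]], "force": 25}}

```text
time_s: 14.6
position: [0.4448, 0.2307, 0.0784]
tool_rot: [179.9, 8.1, 156.5]
force: [-0.8, 1.7, -7.5]
width: 0.0234
gripper_force: 24.8
```

```bash
python3 - <<'E'
from h import *
s=st(('side',)); save(s,'side4.png')
a=s['frame'][130:310,160:400,::-1];cv2.imwrite('pics/c4.png',cv2.resize(a,(800,600)))
E
```

```text
14.6 [-18.7  36.9 -28.1 130.7  64.8  26.4 -36.3] [0.4448 0.2307 0.0784] [179.9   8.1 156.5] [-0.8  1.7 -7.5] 0.02341411869159797
side grip 0.97 [0.445 0.233 0.075] r 0.18 ang 155.5
side knob 0.73 [0.533 0.212 0.088] r 0.093 ang 145.1
side nose 0.57 [0.723 0.154 0.145] r 0.115 ang -2.2
```

View pics/c4.png

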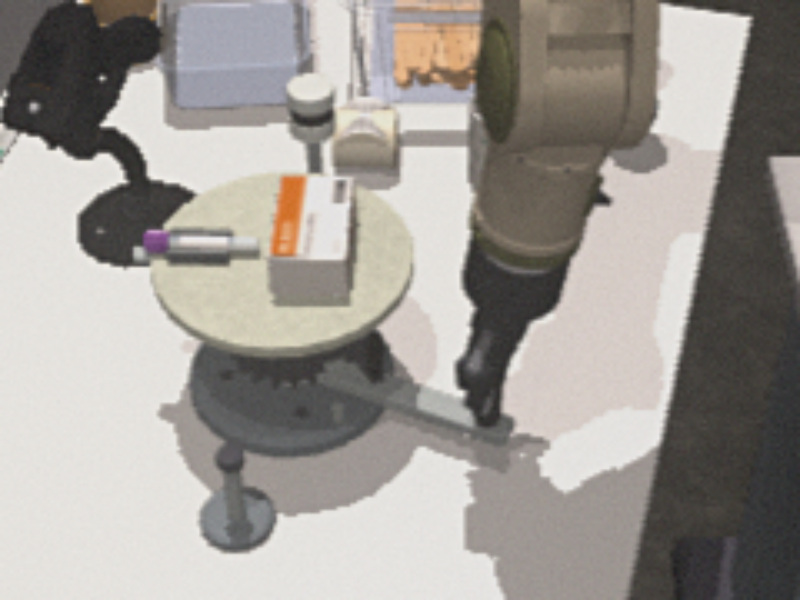

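```bash
cat >> h.py <<'E'
def arc(delta,ax=(.609,.1585)):
    o=arm.get_obs();p=np.array(o['position']);R0=R.from_euler('xyz',o['tool_rot'],degrees=True).as_matrix()
    v=p-np.r_[ax,p[2]]; d=R.from_rotvec([0,0,delta]).as_matrix()@v-v
    print('r',np.hypot(*v[:2]).round(4),'ang',np.degrees(np.arctan2(v[1],v[0])).round(1),'row',(R0.T@d*1000).round(2),(R0.T@[0,0,delta]).round(4))
E
python3 -c "
from h import *
arc(.07);arc(-.07)"
```

```text
r 0.1793 ang 156.3 row [ -0.39 -12.54   0.02] [-0.0099  0.0002 -0.0693]
r 0.1793 ang 156.3 row [-0.48 12.54  0.1 ] [ 0.0099 -0.0002  0.0693]
```

Call:
{"name": "servo_tool", "arguments": {"steps": [[[-0.4,-12.5,0],[-0.01,0,-0.07],0],[[-0.4,-12.5,0],[-0.01,0,-0.07],0],[[-0.4,-12.5,0],[-0.01,0,-0.07],0],[[-0.4,-12.5,0],[-0.01,0,-0.07],0],[[-0.4,-12.5,0],[-0.01,0,-0.07],0],[[0,0,0],[0,0,0],0]]}}

```text
time_s: 15.3
position: [0.4293, 0.1679, 0.0784]
tool_rot: [180.0, 8.1, 176.9]
force: [-8.1, -1.4, -2.6]
width: 0.0233
gripper_force: 25.9
```

```bash
python3 -c "
from h import *
arc(.07);st(('side',))"
```

```text
r 0.1799 ang 177.0 row [ -0.46 -12.58   0.06] [-0.0099  0.     -0.0693]
15.3 [-12.7  35.3 -26.8 137.4  80.4  20.3 -25.9] [0.4293 0.1679 0.0784] [180.    8.1 176.9] [-8.1 -1.4 -2.6] 0.02332544663762527
side grip 0.8 [0.429 0.172 0.077] r 0.18 ang 175.6
side knob 0.72 [0.52  0.18  0.092] r 0.092 ang 166.3
side nose 0.8 [0.725 0.154 0.143] r 0.117 ang -2.1
```

Call:
{"name": "servo_tool", "arguments": {"steps": [[[-0.4,-12.5,0],[-0.01,0,-0.07],0],[[-0.4,-12.5,0],[-0.01,0,-0.07],0],[[-0.4,-12.5,0],[-0.01,0,-0.07],0],[[-0.4,-12.5,0],[-0.01,0,-0.07],0],[[-0.4,-12.5,0],[-0.01,0,-0.07],0],[[0,0,0],[0,0,0],0]]}}

```text
time_s: 16.0
position: [0.4365, 0.1059, 0.0784]
tool_rot: [180.0, 8.1, -163.0]
force: [-9.8, -3.5, -1.3]
width: 0.0233
gripper_force: 26.1
```

```bash
python3 -c "
from h import *
arc(-.07);st(('side',))"
```

```text
r 0.1803 ang -163.0 row [-0.45 12.61  0.06] [ 0.0098 -0.      0.0693]
16.0 [ -4.7  34.4 -23.5 139.6  90.   14.   -5.5] [0.4365 0.1059 0.0784] [ 180.     8.1 -163. ] [-9.8 -3.5 -1.3] 0.023302125154891915
side grip 0.78 [0.435 0.107 0.077] r 0.182 ang -163.5
side knob 0.38 [0.519 0.149 0.09 ] r 0.091 ang -173.9
side nose 0.66 [0.724 0.156 0.142] r 0.115 ang -1.4
```

Call:
{"name": "servo_tool", "arguments": {"steps": [[[-0.5,12.6,0],[0.01,0,0.07],0],[[-0.5,12.6,0],[0.01,0,0.07],0],[[-0.5,12.6,0],[0.01,0,0.07],0],[[-0.5,12.6,0],[0.01,0,0.07],0],[[-0.5,12.6,0],[0.01,0,0.07],0],[[-0.5,12.6,0],[0.01,0,0.07],0],[[-0.5,12.6,0],[0.01,0,0.07],0],[[0,0,0],[0,0,0],0]]}}

```text
time_s: 16.87
position: [0.4339, 0.197, 0.0785]
tool_rot: [179.9, 8.1, 168.3]
force: [-0.7, -2.0, -16.3]
width: 0.0234
gripper_force: 26.5
```

Call:
{"name": "servo_tool", "arguments": {"steps": [[[-0.5,12.6,0],[0.01,0,0.07],0],[[-0.5,12.6,0],[0.01,0,0.07],0],[[-0.5,12.6,0],[0.01,0,0.07],0],[[-0.5,12.6,0],[0.01,0,0.07],0],[[-0.5,12.6,0],[0.01,0,0.07],0],[[-0.5,12.6,0],[0.01,0,0.07],0],[[-0.5,12.6,0],[0.01,0,0.07],0],[[0,0,0],[0,0,0],0]]}}

```text
time_s: 17.53
position: [0.4696, 0.269, 0.0785]
tool_rot: [-179.4, 8.3, 139.9]
force: [-7.1, -11.3, -7.0]
width: 0.023
gripper_force: 28.8
```

```bash
python3 -c "
from h import *
arc(.07);st()"
```

```text
r 0.1779 ang 141.6 row [ -0.79 -12.42   0.24] [-0.0101 -0.0007 -0.0693]
17.5333 [-21.3  38.9 -28.1 123.5  53.5  32.5 -42.6] [0.4696 0.269  0.0785] [-179.4    8.3  139.9] [ -7.1 -11.3  -7. ] 0.022962293094611737
side knob 0.47 [0.55  0.229 0.09 ] r 0.092 ang 129.6
side nose 0.58 [0.693 0.076 0.142] r 0.118 ang -44.4
top grip 0.62 [0.468 0.271 0.076] r 0.18 ang 141.5
top knob 0.48 [0.553 0.23  0.091] r 0.091 ang 128.2
top nose 0.92 [0.694 0.076 0.143] r 0.119 ang -44.2
```

Call:
{"name": "servo_tool", "arguments": {"steps": [[[-0.5,12.6,0],[0.01,0,0.05],0],[[0,0,0],[0,0,0],0]]}}

```text
time_s: 18.1
position: [0.4703, 0.2688, 0.0779]
tool_rot: [-178.1, 8.6, 137.1]
force: [-39.1, -35.8, 23.6]
width: 0.0235
gripper_force: 47.9
```

```bash
python3 -c "
from h import *
arc(.07);st()"
```

```text
r 0.1772 ang 141.5 row [ -1.37 -12.31   0.61] [-0.0105 -0.0023 -0.0692]
18.1 [-21.5  39.4 -28.2 122.3  51.   34.5 -43.2] [0.4703 0.2688 0.0779] [-178.1    8.6  137.1] [-39.1 -35.8  23.6] 0.023468063677155284
side grip 0.6 [0.468 0.273 0.075] r 0.182 ang 140.9
side knob 0.62 [0.552 0.229 0.091] r 0.091 ang 129.0
side nose 0.94 [0.694 0.078 0.142] r 0.117 ang -43.5
top grip 0.5 [0.466 0.27  0.075] r 0.182 ang 141.9
top knob 0.49 [0.553 0.231 0.092] r 0.092 ang 128.0
top nose 0.88 [0.698 0.076 0.142] r 0.121 ang -42.9
```

Call:
{"name": "servo_tool", "arguments": {"steps": [[[-0.4,-12.6,0],[-0.01,0,-0.05],0],[[-0.4,-12.5,0],[-0.01,0,-0.07],0],[[-0.4,-12.5,0],[-0.01,0,-0.07],0],[[-0.4,-12.5,0],[-0.01,0,-0.07],0],[[-0.4,-12.5,0],[-0.01,0,-0.07],0],[[-0.4,-12.5,0],[-0.01,0,-0.07],0],[[-0.4,-12.5,0],[-0.01,0,-0.07],0],[[-0.4,-12.5,0],[-0.01,0,-0.07],0]]}}

```text
time_s: 19.17
position: [0.4334, 0.1946, 0.079]
tool_rot: [180.0, 8.0, 168.8]
force: [4.8, -0.2, -33.4]
width: 0.0235
gripper_force: 26.3
```

Call:
{"name": "servo_tool", "arguments": {"steps": [[[-0.4,-12.5,0],[-0.01,0,-0.07],0],[[-0.4,-12.5,0],[-0.01,0,-0.07],0],[[-0.4,-12.5,0],[-0.01,0,-0.07],0],[[-0.4,-12.5,0],[-0.01,0,-0.07],0],[[-0.4,-12.5,0],[-0.01,0,-0.07],0],[[0,0,0],[0,0,0],0]]}}

```text
time_s: 19.67
position: [0.4311, 0.1303, 0.0791]
tool_rot: [-180.0, 8.0, -171.0]
force: [-2.8, -1.2, -29.2]
width: 0.0232
gripper_force: 26.7
```

```bash
python3 - <<'E'
from h import *
arc(.07);st()
T=tool(8,np.radians(203)); a=np.radians(203); plan([.609+.18*np.cos(a),.1585+.18*np.sin(a),.0785],T,5)
E
```

```text
r 0.1801 ang -171.0 row [ -0.43 -12.6    0.07] [-0.0097 -0.     -0.0693]
19.6667 [ -7.5  34.7 -25.8 139.2  86.4  17.  -14.2] [0.4311 0.1303 0.0791] [-180.    8. -171.] [ -2.8  -1.2 -29.2] 0.02317099645249095
side grip 0.84 [0.428 0.132 0.075] r 0.183 ang -171.7
side knob 0.54 [0.517 0.162 0.087] r 0.092 ang 177.9
side nose 0.78 [0.696 0.076 0.141] r 0.12 ang -43.3
top knob 0.57 [0.518 0.162 0.089] r 0.091 ang 177.6
top nose 0.85 [0.694 0.075 0.144] r 0.119 ang -44.6
5 x [-0.2, -9.1, 0.1] [-0.0069, -0.0002, -0.0489] |d| 9.2
```

Call:
{"name": "servo_tool", "arguments": {"steps": [[[-0.3,-9,0.2],[-0.007,0,-0.049],0],[[-0.3,-9,0.2],[-0.007,0,-0.049],0],[[-0.3,-9,0.2],[-0.007,0,-0.049],0],[[-0.3,-9,0.1],[-0.007,0,-0.049],0],[[-0.3,-9,0],[-0.007,0,-0.049],0],[[0,-2,0],[0,0,-0.01],0],[[0,0,0],[0,0,0],0]]}}

```text
time_s: 20.65
position: [0.4435, 0.0867, 0.0789]
tool_rot: [-180.0, 7.9, -156.3]
force: [-9.8, -3.6, -15.5]
width: 0.0235
gripper_force: 28.1
```

```bash
python3 - <<'E'
from h import *
arc(-.07);st(('top',))
for c in('top','side'): marks(c,['reader','base','nose'])
E
```

```text
r 0.1805 ang -156.5 row [-0.48 12.62  0.06] [0.0097 0.0001 0.0693]
20.65 [ -2.5  34.2 -21.5 139.1  87.2  11.4   7.6] [0.4435 0.0867 0.0789] [-180.     7.9 -156.3] [ -9.8  -3.6 -15.5] 0.02351669780402898
top grip 0.77 [0.442 0.082 0.077] r 0.184 ang -155.3
top knob 0.47 [0.516 0.139 0.089] r 0.095 ang -168.0
top nose 0.81 [0.696 0.072 0.141] r 0.123 ang -44.9
top reader 0.66 [0.393 0.021 0.001] [330. 246.]
top base 0.95 [0.61  0.158 0.004] [265. 213.]
top nose 0.98 [0.693 0.075 0.143] [276. 163.]
side reader 0.74 [ 0.397  0.018 -0.001] [319. 212.]
side reader 0.62 [ 0.298 -0.23   0.001] [344. 162.]
side reader 0.29 [ 0.559 -0.146 -0.004] [269. 178.]
side base 0.68 [ 0.609  0.157 -0.004] [247. 245.]
side nose 0.66 [0.694 0.075 0.142] [216. 187.]
```

Call:
{"name": "servo_tool", "arguments": {"steps": [[[-0.5,12.6,0],[0.01,0,0.07],0],[[-0.5,12.6,0],[0.01,0,0.07],0],[[-0.5,12.6,0],[0.01,0,0.07],0],[[-0.5,12.6,0],[0.01,0,0.07],0],[[-0.5,12.6,0],[0.01,0,0.07],0],[[-0.5,12.6,0],[0.01,0,0.07],0],[[-0.5,12.6,0],[0.01,0,0.07],0],[[-0.5,12.6,0],[0.01,0,0.07],0]]}}

```text
time_s: 21.92
position: [0.4317, 0.1855, 0.0791]
tool_rot: [-179.8, 8.0, 171.0]
force: [-0.6, -5.6, -28.2]
width: 0.0234
gripper_force: 27.2
```

```bash
cat >> h.py <<'E'
def cloud(c):
    s=vision.snapshot(c);z=s['z_map'];v,u=np.mgrid[:420,:560]
    uv=np.stack([u,v],-1).reshape(-1,1,2).astype(np.float64)
    n=cv2.undistortPoints(uv,np.array(s['mtx'],float),np.array([s['k1'],0,0,0.]))[:,0]
    zz=z.ravel();P=np.c_[n*zz[:,None],zz];M=cv2.Rodrigues(np.array(s['rvec'],float))[0]
    P=(P-np.array(s['tvec']).ravel())@M; return P[zz>0]
E
python3 - <<'E'
from h import *
arc(-.07);st()
for c in('top','side'):
    P=cloud(c)
    def box(x,y,r,z0,z1,t):
        m=(np.hypot(P[:,0]-x,P[:,1]-y)<r)&(P[:,2]>z0)&(P[:,2]<z1);q=P[m]
        if len(q):print(c,t,len(q),'mid',((q.min(0)+q.max(0))/2).round(4),'mean',q.mean(0).round(4),'ext',np.ptp(q,axis=0).round(3))
    box(.596,-.013,.035,.181,.2,'headtop'); box(.596,-.013,.045,.003,.02,'foot')
    box(.609,.1585,.115,.141,.151,'platter')
E
```

```text
r 0.1794 ang 171.3 row [-0.36 12.55 -0.  ] [0.0098 0.0003 0.0693]
21.9167 [-14.4  35.6 -27.8 135.7  74.8  22.5 -28.4] [0.4317 0.1855 0.0791] [-179.8    8.   171. ] [ -0.6  -5.6 -28.2] 0.02342428224631733
side grip 0.87 [0.427 0.188 0.078] r 0.184 ang 170.8
side knob 0.71 [0.52  0.188 0.091] r 0.094 ang 161.9
side nose 0.86 [0.679 0.06  0.142] r 0.121 ang -54.4
top grip 0.69 [0.431 0.187 0.077] r 0.181 ang 171.0
top knob 0.49 [0.524 0.19  0.09 ] r 0.091 ang 159.5
top headtop 16 mid [ 0.585  -0.023   0.1863] mean [ 0.5835 -0.0231  0.1884] ext [0.024 0.016 0.01 ]
top foot 150 mid [ 0.5862 -0.0129  0.0108] mean [ 0.582  -0.0135  0.0097] ext [0.068 0.087 0.016]
top platter 777 mid [0.6128 0.185  0.1461] mean [0.6131 0.2087 0.1481] ext [0.204 0.156 0.01 ]
side headtop 116 mid [ 0.5956 -0.0107  0.1865] mean [ 0.5953 -0.008   0.1872] ext [0.038 0.043 0.011]
side platter 2184 mid [0.6095 0.1566 0.146 ] mean [0.6114 0.1763 0.1467] ext [0.207 0.216 0.01 ]
```

Call:
{"name": "servo_tool", "arguments": {"steps": [[[-0.4,12.6,0.1],[0.01,0,0.07],0],[[-0.4,12.6,0.1],[0.01,0,0.07],0],[[-0.4,12.6,0.1],[0.01,0,0.07],0],[[-0.4,12.6,0.1],[0.01,0,0.07],0],[[-0.4,12.6,0.1],[0.01,0,0.07],0],[[-0.4,12.6,0.1],[0.01,0,0.07],0],[[-0.2,6.3,0.1],[0.005,0,0.035],0],[[0,0,0],[0,0,0],0]]}}

```text
time_s: 23.08
position: [0.4642, 0.2624, 0.0793]
tool_rot: [-179.9, 8.2, 144.8]
force: [0.9, -2.9, -22.0]
width: 0.0234
gripper_force: 27.5
```

```bash
python3 - <<'E'
from h import *
arc(.07);st()
E
```

```text
r 0.1782 ang 144.4 row [ -0.34 -12.47   0.06] [-0.01   -0.0001 -0.0693]
23.0833 [-20.6  38.4 -28.4 125.3  56.4  30.8 -40.6] [0.4642 0.2624 0.0793] [-179.9    8.2  144.8] [  0.9  -2.9 -22. ] 0.02341665567325506
side grip 0.68 [0.465 0.264 0.076] r 0.179 ang 143.7
side knob 0.43 [0.548 0.226 0.092] r 0.091 ang 132.0
side nose 0.75 [0.626 0.041 0.144] r 0.118 ang -81.7
top grip 0.77 [0.464 0.261 0.075] r 0.178 ang 144.7
top knob 0.5 [0.546 0.226 0.089] r 0.092 ang 132.8
top nose 0.75 [0.627 0.036 0.143] r 0.124 ang -81.8
```

Call:
{"name": "servo_tool", "arguments": {"steps": [[[-0.4,-12.5,0.1],[-0.01,0,-0.07],0],[[-0.4,-12.5,0.1],[-0.01,0,-0.07],0],[[-0.4,-12.5,0],[-0.01,0,-0.07],0],[[-0.4,-12.5,0],[-0.01,0,-0.07],0],[[-0.4,-12.5,0],[-0.01,0,-0.07],0],[[-0.4,-12.5,0],[-0.01,0,-0.07],0],[[0,0,0],[0,0,0],0]]}}

```text
time_s: 24.07
position: [0.4327, 0.1919, 0.0796]
tool_rot: [-179.9, 8.1, 169.6]
force: [-2.0, -0.8, -31.6]
width: 0.0231
gripper_force: 27.2
```

Call:
{"name": "servo_tool", "arguments": {"steps": [[[-0.4,12.5,0],[0.01,0,0.07],0],[[-0.4,12.5,0],[0.01,0,0.07],0],[[-0.3,10,0],[0.008,0,0.055],0],[[0,0,0],[0,0,0],0]]}}

```text
time_s: 24.4
position: [0.4442, 0.2284, 0.0798]
tool_rot: [-180.0, 8.1, 157.8]
force: [-0.4, -1.9, -26.5]
width: 0.0234
gripper_force: 27.6
```

```bash
python3 - <<'E'
from h import *
arc(.07);st();st()
E
```

```text
r 0.179 ang 157.0 row [ -0.26 -12.52   0.04] [-0.0099 -0.     -0.0693]
24.4 [-18.4  36.7 -28.2 130.9  64.9  26.4 -34.9] [0.4442 0.2284 0.0798] [-180.     8.1  157.8] [ -0.4  -1.9 -26.5] 0.023428916537701412
side grip 0.7 [0.442 0.23  0.077] r 0.182 ang 156.8
side nose 0.65 [0.612 0.04  0.142] r 0.118 ang -88.3
24.8 [-18.3  36.7 -28.2 131.   65.   26.2 -34.8] [0.4438 0.2274 0.0798] [180.    8.1 158. ] [  0.8  -1.4 -29.3] 0.02324534994078996
side grip 0.55 [0.444 0.231 0.074] r 0.18 ang 156.3
side knob 0.52 [0.532 0.212 0.089] r 0.094 ang 145.2
side nose 0.62 [0.612 0.037 0.142] r 0.121 ang -88.7
top grip 0.61 [0.441 0.227 0.076] r 0.181 ang 158.0
```

Call:
{"name": "servo_tool", "arguments": {"steps": [[[-0.3,9.5,0.1],[0.008,0,0.052],0],[[-0.3,9.5,0.1],[0.008,0,0.052],0],[[0,0,0],[0,0,0],0],[[0,0,0],[0,0,0],0]]}}

```text
time_s: 25.53
position: [0.4524, 0.2446, 0.0798]
tool_rot: [-179.9, 8.2, 151.9]
force: [0.5, -2.1, -26.0]
width: 0.0236
gripper_force: 27.7
```

```bash
python3 - <<'E'
from h import *
arc(.07);st();s=st()
for c in('side','top'):
    s=marks(c,['nose','base','reader'])
    if c=='side': cv2.imwrite('pics/c5.png',cv2.resize(s['frame'][130:280,170:370,::-1],(800,600)))
E
```

```text
r 0.1787 ang 151.2 row [ -0.28 -12.5    0.05] [-0.0099 -0.0001 -0.0693]
25.5333 [-19.6  37.4 -28.4 128.4  60.7  28.4 -37.3] [0.4524 0.2446 0.0798] [-179.9    8.2  151.9] [  0.5  -2.1 -26. ] 0.023641858430517523
side grip 0.78 [0.451 0.248 0.077] r 0.181 ang 150.5
side knob 0.52 [0.542 0.215 0.092] r 0.087 ang 140.0
side nose 0.71 [0.6   0.038 0.139] r 0.121 ang -94.2
top grip 0.57 [0.451 0.246 0.072] r 0.18 ang 151.1
top nose 0.86 [0.601 0.037 0.142] r 0.122 ang -93.8
25.9333 [-19.6  37.4 -28.4 128.4  60.7  28.3 -37.3] [0.4522 0.2444 0.0798] [-179.9    8.2  152. ] [  1.5  -1.3 -27.7] 0.02344166970845972
side grip 0.87 [0.451 0.247 0.077] r 0.181 ang 150.8
side knob 0.66 [0.542 0.219 0.092] r 0.09 ang 137.8
side nose 0.68 [0.598 0.035 0.141] r 0.124 ang -94.9
top grip 0.62 [0.449 0.245 0.073] r 0.181 ang 151.6
top knob 0.22 [ 0.594 -0.014 -0.001] r 0.173 ang -94.8
top nose 0.68 [0.603 0.037 0.14 ] r 0.121 ang -93.0
side nose 0.77 [0.597 0.038 0.14 ] [252. 180.]
side base 0.61 [ 0.607  0.159 -0.001] [248. 244.]
top nose 0.59 [0.598 0.038 0.139] [299. 179.]
top base 0.68 [0.61  0.157 0.004] [266. 213.]
top reader 0.88 [ 0.594 -0.013  0.001] [310. 201.]
top reader 0.66 [ 0.549 -0.146  0.002] [348. 197.]
top reader 0.51 [0.393 0.016 0.   ] [331. 246.]
```

View pics/c5.png

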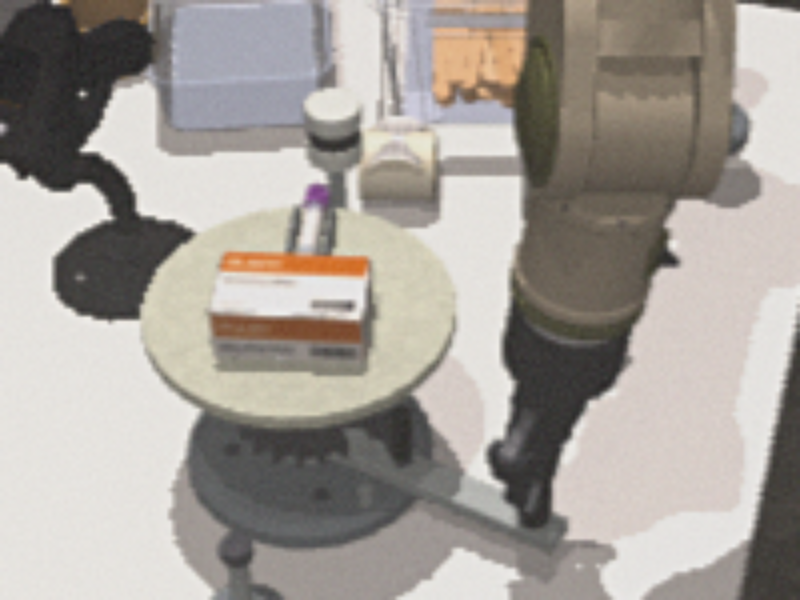

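The tube and nose (crop 315,195) point at the reader head (332,130), so I release now.

Call:
{"name": "servo_tool", "arguments": {"steps": [[[0,0,0.5],[0,0,0],0.6],[[0,0,0],[0,0,0],0.6],[[0,0,0],[0,0,0],0.6],[[0,0,-8],[0,0,0],0.6],[[0,0,-15],[0,0,0],0.6],[[0,0,-20],[0,0,0],0.6],[[0,0,-25],[0,0,0],0.6],[[0,0,-25],[0,0,0],0.6]]}}

```text
time_s: 27.4
position: [0.441, 0.2522, 0.1737]
tool_rot: [179.9, 8.2, 152.0]
force: [0.8, 0.5, 0.1]
width: 0.0512
gripper_force: 0.0
```

Call:
{"name": "servo_tool", "arguments": {"steps": [[[0,0,-20],[0,0,0],0.6],[[0,0,0],[0,0,0],0.6],[[0,0,0],[0,0,0],0.6]]}}

```text
time_s: 27.65
position: [0.4394, 0.2536, 0.1936]
tool_rot: [179.8, 8.4, 151.9]
force: [-0.6, -1.2, 0.6]
width: 0.0515
gripper_force: 0.0
```

```bash
python3 - <<'E'
from h import *
st();st()
for c in('side','top'): marks(c,['mug','label_roll','reader'])
E
```

```text
27.65 [-12.1  27.4 -39.9 124.3  41.9  39.7 -20.5] [0.4394 0.2536 0.1936] [179.8   8.4 151.9] [-0.6 -1.2  0.6] 0.051506656324849014
side grip 0.85 [0.452 0.249 0.079] r 0.182 ang 150.0
side knob 0.46 [0.54 0.22 0.09] r 0.092 ang 138.3
side nose 0.64 [0.599 0.038 0.143] r 0.121 ang -94.9
top grip 0.55 [0.45  0.245 0.074] r 0.181 ang 151.6
top knob 0.52 [0.538 0.217 0.095] r 0.092 ang 140.4
top nose 0.69 [0.6   0.036 0.143] r 0.123 ang -94.1
28.05 [-12.2  27.7 -39.8 124.3  41.9  39.7 -20.5] [0.4384 0.2529 0.1911] [-179.9    8.2  151.9] [-1.  -0.1 -0. ] 0.05117724791389452
side grip 0.56 [0.451 0.247 0.078] r 0.181 ang 150.8
side knob 0.46 [0.54  0.217 0.093] r 0.09 ang 139.8
side nose 0.73 [0.6   0.038 0.144] r 0.121 ang -94.4
top grip 0.83 [0.451 0.245 0.075] r 0.18 ang 151.3
top knob 0.43 [0.54  0.219 0.092] r 0.092 ang 139.1
top nose 0.83 [0.599 0.038 0.142] r 0.121 ang -94.7
side label_roll 0.59 [ 0.558 -0.145 -0.001] [269. 178.]
side reader 0.7 [ 0.299 -0.233  0.003] [344. 162.]
side reader 0.54 [ 0.399  0.02  -0.006] [318. 213.]
side reader 0.47 [ 0.609  0.159 -0.004] [247. 245.]
side reader 0.23 [0.598 0.039 0.14 ] [251. 180.]
top mug 0.71 [ 0.408 -0.133  0.002] [366. 227.]
top mug 0.69 [0.449 0.243 0.075] [261. 246.]
top label_roll 0.6 [ 0.551 -0.149 -0.001] [348. 197.]
top reader 0.96 [ 0.596 -0.013  0.002] [310. 200.]
top reader 0.78 [0.394 0.019 0.002] [330. 246.]
top reader 0.58 [ 0.3   -0.228  0.004] [408. 240.]
```

Nose azimuth averages -94.5°, the reader lies at about -94.5°, the bystanders have not moved and the arm is clear.

```bash
python3 -c "
from cell import arm
print(arm.job_done())"
```

```text
the job is handed in; nothing more can be done
None
```

I handed the job in: by the last camera readings the nose points at the tall reader post to within about 1°, the direction knob is fully over to the left, the gripper has let go and stands clear, and the mug and label roll have not moved; no verdict came back.

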